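# Close up the jar row: push the sliding jar stop to its click

## Task

On the beech jar rack, push the sliding jar stop along its rail towards the row of jars until its spring pin drops into the notch of the rail, and leave it clicked there, short of the jars. Only push, with the fingertips on the bare wooden back of the stop: do not grip it, do not touch its cork face or the black pin knob, and do not push it on past the notch. Leave the jars and everything else where they stand.

Things in the scene. Friction and masses are not known exactly. Their poses are not given: they have to be found in the camera images.
- stop_push (a point): Where to push: on the bare beech back of the upright stop board, 76 mm above the table. y: along the rail to the jars (push direction), z up, x: along the board to its free end, 35 mm off. Board 130 mm wide in x, 29 to 105 mm above the table, 7 mm thick with its cork. The space behind it here is free down to the rack's flat board (top 16 mm); the rack's 58 mm high rear rail begins 43 mm off in x.
- stop (a joint): Travel in m of the stop along its rail, 0 to 0.30, grows towards the jars; starts at 0 to 0.05, the notch is 0.10 to 0.21 farther on. It slides at 3 to 4 N. At the notch the resistance falls away (the stop jumps ahead some mm), then rises: about 16 N or more forces it past, so stop pushing at 8 to 10 N. The grey carriage (top 56 mm up, reaching 50 mm behind the board) is 75 mm from stop_push in -x.
- pin (a joint): Drop of the spring pin of the stop in m: 0 while it rides on the flat of the rail, about 0.005 when it has dropped into the notch; negative if it is lifted. The pin, with its knob, moves straight down.
- knob: Black round knob, 26 mm across and 16 mm high, on top of the spring pin in the stop's carriage; origin at its underside, about 76 mm above the table while the pin rides on the rail and 5 mm lower when it is in the notch. Not to be touched.
- stop_face: Cork lining, 130 x 3 x 76 mm, on the jar side of the stop board; origin at its centre, y axis along the rail towards the jars. Not to be touched with the fingers. With the pin in the notch it stands 14 to 22 mm short of the nearest jar.
- jar1: First jar of the row, nearest to the stop: 62 mm across, 74 mm high, stands on the rack in the path of the stop board; origin at the centre of its underside.
- jar2: Second jar of the row, 62 mm across, 70 mm high, on the rack; origin at the centre of its underside.
- jar3: Third jar of the row, 62 mm across, 72 mm high, on the rack; origin at the centre of its underside.
- tin: Small tin, 34 mm across, 48 mm high, standing on the front ledge of the rack (on the robot's side of the rail); origin at the centre of its underside.
- spice: Small green spice jar, 38 mm across, 60 mm high, on the table; origin at the centre of its underside.
- bowl: Bowl, 116 mm across, 50 mm high, on the table; origin at the centre of its underside.
- mug: Mug, 76 mm across, 85 mm high, on the table; origin at the centre of its underside.
- oil: Tall bottle, 68 mm across, 190 mm high, on the table off the right end of the rack (seen from the robot); origin at the centre of its underside.
Not all that is in view belongs to the job. Leave any turquoise or yellow look-alike of the jar2 alone.

How it is judged:
On the way:
1. The stop has been pushed along until its pin has dropped into the notch (value of joint pin above 0.0035 m), for 0.2 s.
At the end, for the whole second after the job is handed in: The pin of the stop is in the notch (dropped by more than 3.5 mm) and the stop is at rest; the three jars of the row stand upright within 8 mm of where they were (value of joint pin above 0.0035 m and velocity of joint stop between -0.005 and 0.005 m/s and distance of each of jar1, jar2, jar3 from where it was at the start of the episode below 0.008 m and angle between each of jar1, jar2, jar3's own z axis and vertical below 0.1 rad); the robot touches nothing.
It fails at once if a jar of the row is shoved or lifted (more than 8 mm) (distance of any of jar1, jar2, jar3 from where it was at the start of the episode above 0.008 m).
It fails at once if the pin knob is gripped or pushed (more than 2 N), or the pin is pulled up (contact force between the fingers and knob above 2 N or value of joint pin below -0.003 m).
It fails at once if the fingers press on the cork face (more than 2 N): the stop is gripped, not pushed (contact force between the fingers and stop_face above 2 N).
It fails at once if the stop is forced on past its notch (value of joint pin below 0.002 m and y of jar1 in the frame of stop_face below 0.0505 m).
It fails at once if another thing standing about is moved by more than 20 mm (distance of any of tin, spice, bowl, mug, oil from where it was at the start of the episode above 0.02 m).
It also fails if it takes over 48 s, if anything falls off the work surface, if the arm or the gripper's body presses on something with over 40 N, if the wrist force passes 120 N, or if a joint passes its speed limit or range.

## Robot

A 6-joint arm with a two-finger parallel gripper is mounted at the origin on the work surface. World frame = base frame: x ahead of the robot, y to its left, z up, the work surface at z = 0. Lengths are in m, angles in rad, forces in N, time in s.
With the tool pointing down it reaches from about 0.25 to 0.775 m from the base axis. Payload 4 kg.
Tool frame: the origin (TCP) lies at the centre of the arm's flange, where the gripper is bolted on; the fingertips stand 199 mm ahead of it and the grasp point (between the pads) lies 180 mm ahead of it (robot.tcp_to_tips is the z of the fingertips in the tool frame, in m); z points along the fingers, y is the line along which they close (so a half turn about z gives the same grasp; the last joint's range is limited). The gripper opens to 94 mm and grips with 3 to 60 N. Pads are 16 mm wide; open, the fingers measure 119 mm over their backs; the gripper's body (75 mm by 177 mm) begins 78 mm behind the grasp point.
Start: joints at [-1.436, 0.087, 1.371, -0, 1.684, -0.103], TCP at [0.13, -0.535, 0.405] pointing down, gripper open.
Joint ranges: [-3.1, 3.1], [-0.76, 2.03], [0.27, 2.55], [-1.08, 4.22], [0.17, 2.65], [-2.57, 2.57]. Speed limits (rad/s): [2.79, 2.79, 3.14, 3.14, 3.14, 3.14].

## Interface

Orientations are given as [roll, pitch, yaw] about the fixed x, y, z axes, in that order (R = Rz(yaw) Ry(pitch) Rx(roll)).
In Python, from bench import robot gives the robot as it stands.
- The arm moves only by the tool play_rows, never from a script. Its arguments are lists of equal length, an entry for each row: "translation": the shift along the tool's x, y, z scaled (see below), a list of three; "twist": the turn, a rotation vector about the tool's x, y, z scaled (see below), a list of three; "gripper": the opening, from -1 (shut) to 1 (fully open). A call has 1 to 8 rows; each row shifts and turns the commanded pose from where the row before left it, along the tool's axes as they then stand; what a row does not reach is not made up. The controller multiplies each number of a shift by 0.04 m and each number of a turn by 0.1 rad. A row lasts 1/10 s, in which the tool goes at most 50 mm and 8.59 degrees, less where a joint would pass 70% of its speed; a pose out of reach is approached as far as the arm can. A call with a number of a shift or a turn outside -1 to 1 is refused whole. A call with a gripper value outside its range is refused whole. The fingers move at their own pace and stop on an object; the grip force is fixed at half the most. Time passes only in rows, so rows that do not move let the fingers close. It gives the time, the measured TCP pose, the force, the opening and the grip force at its end, in the units of the state.
- robot.get_obs(): the state, without advancing time (a new reading comes with each control period).
- robot.snapshot(name): name is "side" or "top"; returns the picture (384x512x3 uint8, red, green, blue); there is no depth.
- robot.camera_model(name): a dict with "camera_matrix" (3x3 intrinsics, pixels), "rvec" (rotation vector, rad) and "tvec" (3), from world to camera coordinates, as OpenCV has them. Camera axes: x right, y down, z forward; pixel columns grow to the right and rows downward; lengths in m; the calibration is good to about 2 mm. A picture is of the moment at which its call begins. camera_model takes no time and is no camera call.
- robot.close_job(): hands the job in; it is judged then, once.
Trained networks look in the newest picture that a camera, given by its name, has taken for a name from the list of things; names that differ only in an ending like _2 or _b are one class to them, and where a whole thing is asked for, a point or a joint stands for the part that bears it (a point fixed in the world has none). Each returns a list of dicts, best first, with "score" (0 to 1); they miss things now and then, are a little off and sometimes report something else, mostly with a low value. They report only what shows in the picture. A call takes as long as a camera call. They do not tell look-alikes from the thing itself.
- robot.recognise(name, camera): "centre" ([x, y, z] in m, in world coordinates, good to about 4 mm: the middle of the surface that is visible of it).
- robot.spot_point(name, camera): "centre" ([x, y, z] in m, in world coordinates, good to about 4 mm: a listed point, or the origin of a listed thing).
The state is a dict: "time": time; "joint_positions": joint angles; "qvel": joint speeds; "joint_torque": joint torques, N m; "tool_pos": TCP position; "ee_rot": TCP orientation; "wrist_force": force on the tool from outside, world axes, zero at the start; "wrist_torque": the same for the moment, N m; "width": finger opening in m; "finger_force": force on a finger pad.
Only numpy, scipy, OpenCV 4.12 (cv2) and the standard library are available. Lean on these libraries where they do the work, as an engineer would, in place of code of your own. Each camera call takes 0.05 s, during which the arm holds its last target. There are 200 camera calls.

## Working session

There is one attempt and no reset: what is moved stays moved. The work goes in short steps, Python scripts to look and compute and a tool call to move; the robot and the scene stay as the last step left them, time stands still between calls to the robot, and variables do not carry over. Pictures are saved under pics/ and viewed, at most 10 in all, crops included, and the job is handed in when it is done.

Besides the shell and the picture viewer there is one more tool, called as a command line: name --argument value ..., lists and objects as JSON in quotes. play_rows: Moves the arm, as the interface text tells. Its arguments: {"type":"object","properties":{"translation":{"type":"array","items":{"type":"array","items":{"type":"number","minimum":-1,"maximum":1}}},"twist":{"type":"array","items":{"type":"array","items":{"type":"number","minimum":-1,"maximum":1}}},"gripper":{"type":"array","items":{"type":"number"}}},"required":["translation","twist","gripper"]}

```bash
mkdir -p pics; python3 - <<'E'
from bench import robot
import cv2,numpy as np
ims=[]
for c in ("side","top"):
    im=robot.snapshot(c); cv2.imwrite(f"pics/{c}0.png",im[:,:,::-1])
    for n in ("stop_push","knob","stop_face","jar1","jar2","jar3","tin","oil"):
        r=robot.spot_point(n,c)
        print(c,n,[(np.round(d["centre"],3).tolist(),round(d["score"],2)) for d in r[:3]])
o=robot.get_obs()
print(o["time"],o["tool_pos"],o["ee_rot"],o["wrist_force"],o["width"])
E
```

```text
side stop_push [([0.635, -0.04, 0.076], 0.86)]
side knob []
side stop_face [([0.601, -0.041, 0.069], 0.81), ([0.334, 0.436, 0.002], 0.42)]
side jar1 [([0.424, 0.236, 0.003], 0.97), ([0.379, 0.042, 0.003], 0.94), ([0.649, 0.222, 0.016], 0.87)]
side jar2 [([0.424, 0.236, 0.003], 0.97), ([0.379, 0.042, 0.003], 0.94), ([0.649, 0.222, 0.016], 0.87)]
side jar3 [([0.424, 0.236, 0.003], 0.97), ([0.379, 0.042, 0.003], 0.94), ([0.649, 0.222, 0.016], 0.87)]
side tin [([0.526, 0.263, 0.016], 0.77)]
side oil [([0.676, -0.43, 0.002], 0.91)]
top stop_push [([0.628, -0.044, 0.076], 0.75)]
top knob [([0.555, -0.058, 0.073], 0.58)]
top stop_face [([0.599, -0.043, 0.067], 0.62), ([0.332, 0.438, 0.002], 0.4)]
top jar1 [([0.647, 0.225, 0.014], 0.8), ([0.642, 0.158, 0.016], 0.78), ([0.43, 0.238, -0.005], 0.78)]
top jar2 [([0.647, 0.225, 0.014], 0.8), ([0.642, 0.158, 0.016], 0.78), ([0.43, 0.238, -0.005], 0.78)]
top jar3 [([0.647, 0.225, 0.014], 0.8), ([0.642, 0.158, 0.016], 0.78), ([0.43, 0.238, -0.005], 0.78)]
top tin [([0.529, 0.263, 0.012], 0.61)]
top oil [([0.674, -0.43, -0.004], 0.8)]
0.9 [ 0.12954985 -0.53452077  0.4047299 ] [3.14146616e+00 2.35065085e-05 2.37790529e-01] [-0.07251649 -0.30763909  0.50312546] 0.09395217277017341
```

View pics/side0.png

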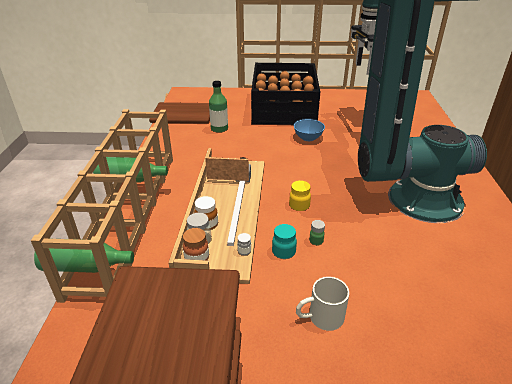

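View pics/top0.png

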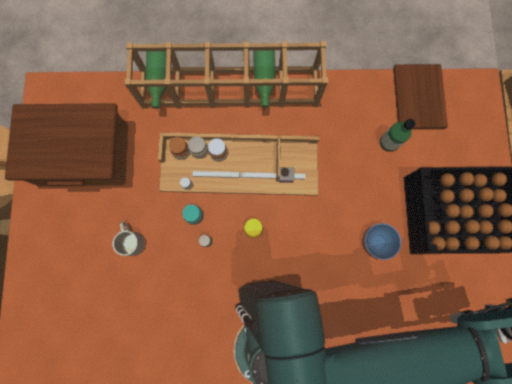

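The pictures show the rack with the stop board at about col 279 in the top view, and its knob at (287,174). The row of jars is at cols 178–217 (jar1 at 217) and the white rail runs from (193,173) to (305,177). The yellow and teal jars are look-alikes. Next I'll get the rail direction from the rail's pixels.

```bash
cat > h.py <<'E'
from bench import robot
import cv2,numpy as np
def ray(cam,uv,z):
    m=robot.camera_model(cam);K=np.array(m["camera_matrix"]);R=cv2.Rodrigues(np.array(m["rvec"],float))[0];t=np.array(m["tvec"],float).ravel()
    C=-R.T@t; d=R.T@np.linalg.inv(K)@np.array([*uv,1.]); return C+d*(z-C[2])/d[2]
def goto(p,yaw):
    o=robot.get_obs();r=cv2.Rodrigues
    from scipy.spatial.transform import Rotation as S
    R=S.from_euler("xyz",o["ee_rot"]); T=S.from_euler("xyz",[np.pi,0,yaw])
    print("shift tool units",np.round(R.inv().apply(np.array(p)-o["tool_pos"])/.04,2),"shift in target axes",np.round(T.inv().apply(np.array(p)-o["tool_pos"])/.04,2),"twist",np.round((R.inv()*T).as_rotvec()/.1,2))
E
python3 - <<'E'
from h import *
im=cv2.imread("pics/top0.png")
s=im[168:182,190:282].min(2)
v,u=np.where(s>190); u=u+190;v=v+168
P=np.array([ray("top",(a,b),.03)[:2] for a,b in zip(u,v)])
vx,vy,x0,y0=cv2.fitLine(P.astype(np.float32),cv2.DIST_HUBER,0,.01,.01).ravel()
print("rail dir",vx,vy,"from +y toward +x deg",np.degrees(np.arctan2(vx/np.sign(vy),abs(vy))),len(u))
for px in [(279,137),(279,165),(217,148),(160,135),(318,137),(318,193),(160,193)]: print(px,ray("top",px,.1).round(3),ray("top",px,.02).round(3))
big=cv2.resize(im[120:205,150:330],None,fx=4,fy=4,interpolation=cv2.INTER_CUBIC); cv2.imwrite("pics/crop0.png",big)
goto([.625,-.10,.405],0.0)
E
```

```text
rail dir 0.03443855 0.9994068 from +y toward +x deg 1.9735737 109
(279, 137) [ 0.662 -0.042  0.1  ] [ 0.688 -0.048  0.02 ]
(279, 165) [ 0.57 -0.04  0.1 ] [ 0.59  -0.046  0.02 ]
(217, 148) [0.628 0.155 0.1  ] [0.652 0.163 0.02 ]
(160, 135) [0.673 0.337 0.1  ] [0.7   0.357 0.02 ]
(318, 137) [ 0.661 -0.167  0.1  ] [ 0.687 -0.182  0.02 ]
(318, 193) [ 0.479 -0.159  0.1  ] [ 0.493 -0.173  0.02 ]
(160, 193) [0.485 0.331 0.1  ] [0.499 0.351 0.02 ]
shift tool units [ 1.46e+01 -7.64e+00 -1.00e-02] shift in target axes [ 1.239e+01 -1.086e+01 -1.000e-02] twist [0.   0.   2.38]
```

View pics/crop0.png

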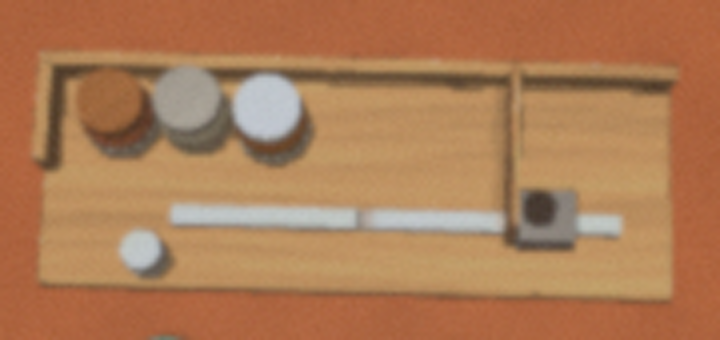

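The stop board is at crop col 513, the knob at (541,208), and the notch mark in the rail is at crop col ~362. That leaves about 0.14 m of travel. The white-lidded jar at crop (268,107) is jar1. I'll approach with the fingers shut and the yaw at about -0.03.

play_rows --translation '[[0,0,-0.4],[0,0,-0.4],[0,0,-0.2],[0.76,-0.67,0],[0.76,-0.67,0],[0.76,-0.67,0],[0.76,-0.67,0],[0.76,-0.67,0]]' --twist '[[0,0,0.9],[0,0,0.9],[0,0,0.88],[0,0,0],[0,0,0],[0,0,0],[0,0,0],[0,0,0]]' --gripper '[-1,-1,-1,-1,-1,-1,-1,-1]'

```text
time: 1.7
tool_pos: [0.2865, -0.404, 0.4449]
ee_rot: [3.141, -0.0, -0.031]
wrist_force: [-0.3, -0.3, -0.1]
width: 0.0336
finger_force: 0.0
```

play_rows --translation '[[0.76,-0.67,0],[0.76,-0.67,0],[0.76,-0.67,0],[0.76,-0.67,0],[0.76,-0.67,0],[0.76,-0.67,0],[0.76,-0.67,0],[0.76,-0.67,0]]' --twist '[[0,0,0],[0,0,0],[0,0,0],[0,0,0],[0,0,0],[0,0,0],[0,0,0],[0,0,0]]' --gripper '[-1,-1,-1,-1,-1,-1,-1,-1]'

```text
time: 2.5
tool_pos: [0.5362, -0.1969, 0.4448]
ee_rot: [3.141, -0.0, -0.03]
wrist_force: [0.3, 0.0, 0.5]
width: 0.0003
finger_force: 0.0
```

```bash
python3 - <<'E'
from h import *
o=robot.get_obs();print(o["time"],o["tool_pos"],o["ee_rot"],o["wrist_force"],o["width"])
goto([.628,-.115,.264],-.03)
E
```

```text
2.5 [ 0.53618853 -0.19688204  0.44479377] [ 3.14120854e+00 -3.28120815e-04 -3.00913314e-02] [0.2547331  0.01779306 0.5353069 ] 0.0003330897474486664
shift tool units [ 2.23 -2.12  4.52] shift in target axes [ 2.23 -2.11  4.52] twist [ 0. -0. -0.]
```

play_rows --translation '[[0.75,-0.7,0],[0.75,-0.7,0],[0.73,-0.7,0.5],[0,0,1],[0,0,1],[0,0,1],[0,0,0.7],[0,0,0.3]]' --twist '[[0,0,0],[0,0,0],[0,0,0],[0,0,0],[0,0,0],[0,0,0],[0,0,0],[0,0,0]]' --gripper '[-1,-1,-1,-1,-1,-1,-1,-1]'

```text
time: 3.3
tool_pos: [0.6258, -0.1166, 0.2603]
ee_rot: [-3.14, 0.007, -0.03]
wrist_force: [-0.6, 0.6, -0.2]
width: 0.0004
finger_force: 0.0
```

play_rows --translation '[[0,0,0]]' --twist '[[0,0,0]]' --gripper '[-1]'

```text
time: 3.4
tool_pos: [0.6263, -0.1169, 0.2624]
ee_rot: [-3.141, 0.004, -0.03]
wrist_force: [0.2, -0.9, 0.6]
width: 0.0004
finger_force: 0.0
```

```bash
python3 - <<'E'
from h import *
o=robot.get_obs();print(o["time"],o["tool_pos"],o["ee_rot"],o["wrist_force"],o["width"])
a=robot.snapshot("top")[100:220,150:350];b=robot.snapshot("side")[130:300,150:350]
a=cv2.resize(a,None,fx=2,fy=2);b=cv2.resize(b,None,fx=2,fy=2)
cv2.imwrite("pics/c1.png",np.vstack([a,b])[:,:,::-1])
print(robot.spot_point("stop_push","side"))
E
```

```text
3.4 [ 0.6263261  -0.11685688  0.26241489] [-3.14059091  0.00427917 -0.03025732] [ 0.21607721 -0.92281143  0.63079539] 0.00044399267285411806
[{'centre': [0.6339, -0.0379, 0.0761], 'score': 0.65}]
```

View pics/c1.png

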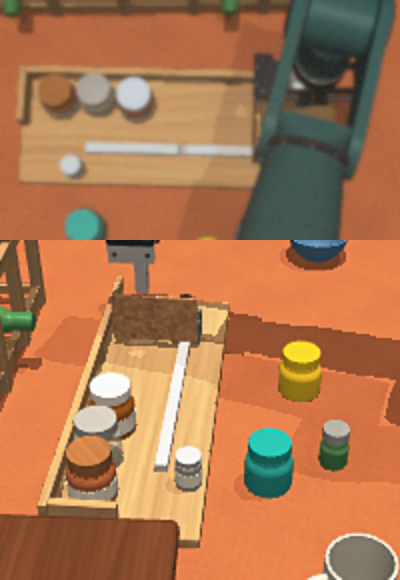

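The fingers are shut behind the board (side crop (140,275)), clear of the knob and the cork. Now to make contact.

play_rows --translation '[[0,-0.5,0],[0,-0.4,0],[0,-0.25,0],[0,-0.15,0],[0,-0.15,0],[0,-0.15,0],[0,-0.15,0],[0,-0.15,0]]' --twist '[[0,0,0],[0,0,0],[0,0,0],[0,0,0],[0,0,0],[0,0,0],[0,0,0],[0,0,0]]' --gripper '[-1,-1,-1,-1,-1,-1,-1,-1]'

```text
time: 4.35
tool_pos: [0.6292, -0.0428, 0.2651]
ee_rot: [3.136, -0.001, -0.032]
wrist_force: [0.2, -7.1, 0.6]
width: 0.0002
finger_force: 3.4
```

play_rows --translation '[[0,-0.15,0],[0,-0.15,0],[0,-0.15,0],[0,-0.15,0]]' --twist '[[0,0,0],[0,0,0],[0,0,0],[0,0,0]]' --gripper '[-1,-1,-1,-1]'

```text
time: 4.75
tool_pos: [0.63, -0.019, 0.2651]
ee_rot: [3.136, -0.001, -0.032]
wrist_force: [-0.7, -6.1, 0.6]
width: 0.0003
finger_force: 3.4
```

play_rows --translation '[[0,-0.17,0],[0,-0.17,0],[0,-0.17,0],[0,-0.17,0],[0,-0.17,0],[0,-0.17,0],[0,-0.15,0],[0,-0.1,0]]' --twist '[[0,0,0],[0,0,0],[0,0,0],[0,0,0],[0,0,0],[0,0,0],[0,0,0],[0,0,0]]' --gripper '[-1,-1,-1,-1,-1,-1,-1,-1]'

```text
time: 5.55
tool_pos: [0.6317, 0.0321, 0.2651]
ee_rot: [3.137, -0.002, -0.032]
wrist_force: [0.2, -6.0, 1.4]
width: 0.0003
finger_force: 2.8
```

```bash
python3 - <<'E'
from h import *
o=robot.get_obs();print(o["time"],o["tool_pos"],o["wrist_force"])
b=robot.snapshot("side")
cv2.imwrite("pics/c2.png",cv2.resize(b[140:290,160:310],None,fx=4,fy=4,interpolation=cv2.INTER_CUBIC)[:,:,::-1])
for n in ("stop_push","stop_face"):print(robot.spot_point(n,"side")[:1])
print(robot.spot_point("jar1","side"))
a=robot.get_obs();print(a["wrist_force"])
E
```

```text
5.55 [0.63171819 0.03213041 0.26509311] [ 0.23813394 -6.02171475  1.37147306]
[{'centre': [0.636, 0.0464, 0.0752], 'score': 0.61}]
[{'centre': [0.6045, 0.0488, 0.0688], 'score': 0.74}]
[{'centre': [0.6473, 0.2246, 0.019], 'score': 0.94}, {'centre': [0.4266, 0.239, -0.0001], 'score': 0.91}, {'centre': [0.6409, 0.1506, 0.0156], 'score': 0.85}, {'centre': [0.6455, 0.2875, 0.0168], 'score': 0.76}, {'centre': [0.3762, 0.0436, 0.0017], 'score': 0.68}]
[ 1.83887621 -2.30926781  1.20499807]
```

View pics/c2.png

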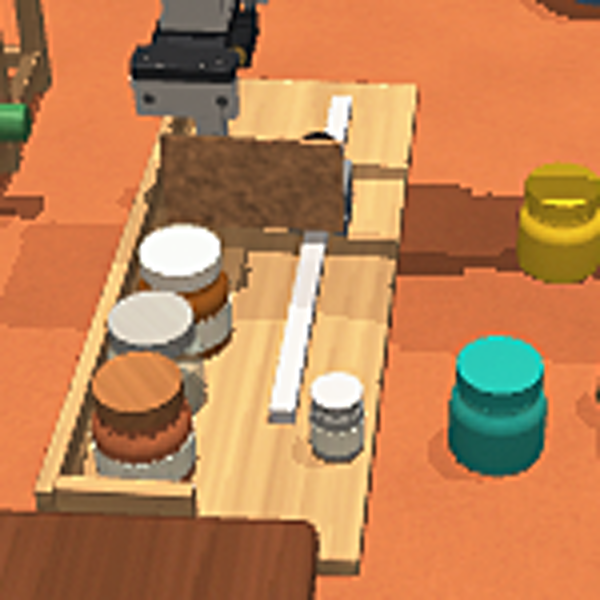

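The stop is sliding freely. jar1 is at y≈0.154, so the notch should come at TCP y≈0.08–0.095. I'll slow down from here.

play_rows --translation '[[0,-0.1,0],[0,-0.1,0],[0,-0.1,0],[0,-0.1,0],[0,-0.1,0],[0,-0.1,0],[0,-0.1,0],[0,-0.08,0]]' --twist '[[0,0,0],[0,0,0],[0,0,0],[0,0,0],[0,0,0],[0,0,0],[0,0,0],[0,0,0]]' --gripper '[-1,-1,-1,-1,-1,-1,-1,-1]'

```text
time: 6.55
tool_pos: [0.6327, 0.0641, 0.265]
ee_rot: [3.139, -0.002, -0.031]
wrist_force: [1.5, -4.1, 0.4]
width: 0.0005
finger_force: 2.6
```

play_rows --translation '[[0,-0.06,0],[0,-0.05,0],[0,-0.04,0],[0,-0.04,0]]' --twist '[[0,0,0],[0,0,0],[0,0,0],[0,0,0]]' --gripper '[-1,-1,-1,-1]'

```text
time: 6.95
tool_pos: [0.633, 0.0719, 0.265]
ee_rot: [3.14, -0.002, -0.031]
wrist_force: [2.9, -4.6, 0.5]
width: 0.0004
finger_force: 2.1
```

play_rows --translation '[[0,-0.04,0],[0,-0.04,0]]' --twist '[[0,0,0],[0,0,0]]' --gripper '[-1,-1]'

```text
time: 7.15
tool_pos: [0.6331, 0.0751, 0.265]
ee_rot: [3.14, -0.002, -0.031]
wrist_force: [2.4, -3.6, 0.4]
width: 0.0006
finger_force: 2.0
```

play_rows --translation '[[0,-0.03,0],[0,-0.03,0],[0,-0.03,0]]' --twist '[[0,0,0],[0,0,0],[0,0,0]]' --gripper '[-1,-1,-1]'

```text
time: 7.45
tool_pos: [0.6324, 0.0799, 0.2644]
ee_rot: [-3.14, 0.002, -0.03]
wrist_force: [-0.6, 0.2, 0.3]
width: 0.0002
finger_force: 0.0
```

play_rows --translation '[[0,-0.03,0],[0,-0.03,0]]' --twist '[[0,0,0],[0,0,0]]' --gripper '[-1,-1]'

```text
time: 7.65
tool_pos: [0.6324, 0.0824, 0.2641]
ee_rot: [-3.141, 0.002, -0.03]
wrist_force: [-0.5, 0.2, -0.2]
width: 0.0005
finger_force: 0.0
```

play_rows --translation '[[0,-0.03,0],[0,-0.03,0]]' --twist '[[0,0,0],[0,0,0]]' --gripper '[-1,-1]'

```text
time: 7.85
tool_pos: [0.6327, 0.0845, 0.2645]
ee_rot: [-3.141, 0.001, -0.03]
wrist_force: [-0.5, 0.2, -0.2]
width: 0.0003
finger_force: 0.0
```

The force fell to 0 near y≈0.078, so the stop jumped ahead. I'll feel for the resistance gently.

play_rows --translation '[[0,-0.02,0]]' --twist '[[0,0,0]]' --gripper '[-1]'

```text
time: 7.95
tool_pos: [0.6328, 0.0852, 0.2646]
ee_rot: [-3.142, 0.0, -0.03]
wrist_force: [-0.5, -0.1, -0.1]
width: 0.0
finger_force: 0.0
```

```bash
python3 - <<'E'
from h import *
for n in ("stop_push","stop_face"):print(robot.spot_point(n,"side")[:1] if robot.snapshot("side") is not None else 0)
b=robot.snapshot("side")
cv2.imwrite("pics/c3.png",cv2.resize(b[160:260,160:280],None,fx=5,fy=5,interpolation=cv2.INTER_CUBIC)[:,:,::-1])
o=robot.get_obs();print(o["time"],o["tool_pos"],o["wrist_force"])
E
```

```text
[{'centre': [0.6399, 0.1024, 0.0778], 'score': 0.73}]
[{'centre': [0.607, 0.1031, 0.0668], 'score': 0.72}]
8.2 [0.63290399 0.0848994  0.26468473] [-0.41369309 -0.53938992  0.17338387]
```

View pics/c3.png

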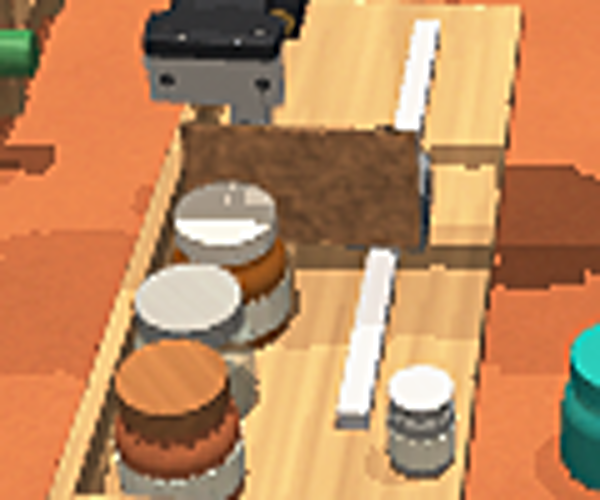

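The knob no longer shows above the board, and the cork is about 18 mm short of jar1. Both fit a dropped pin. I'll do one short feel to confirm it is locked.

play_rows --translation '[[0,-0.03,0]]' --twist '[[0,0,0]]' --gripper '[-1]'

```text
time: 8.3
tool_pos: [0.6329, 0.086, 0.2647]
ee_rot: [3.141, -0.0, -0.03]
wrist_force: [-0.0, 0.1, 0.3]
width: 0.0005
finger_force: 0.0
```

play_rows --translation '[[0,-0.02,0]]' --twist '[[0,0,0]]' --gripper '[-1]'

```text
time: 8.4
tool_pos: [0.633, 0.0865, 0.2647]
ee_rot: [3.14, -0.0, -0.031]
wrist_force: [-0.5, -4.2, 1.1]
width: 0.0005
finger_force: 1.6
```

play_rows --translation '[[0,-0.01,0]]' --twist '[[0,0,0]]' --gripper '[-1]'

```text
time: 8.5
tool_pos: [0.633, 0.0866, 0.2647]
ee_rot: [3.139, 0.0, -0.031]
wrist_force: [-0.4, -3.7, 0.8]
width: 0.0006
finger_force: 2.1
```

play_rows --translation '[[0,-0.015,0]]' --twist '[[0,0,0]]' --gripper '[-1]'

```text
time: 8.6
tool_pos: [0.633, 0.0869, 0.2647]
ee_rot: [3.139, 0.0, -0.031]
wrist_force: [-0.9, -6.3, 1.7]
width: 0.0005
finger_force: 3.1
```

The force climbs (about 6 N) while the motion stalls, so the stop is held in the notch. I'll back away and lift.

play_rows --translation '[[0,0.1,0],[0,0.4,0],[0,0.8,0],[0,0.7,-0.5],[0,0,-1],[0,0,-1],[0,0,-1],[0,0,-0.5]]' --twist '[[0,0,0],[0,0,0],[0,0,0],[0,0,0],[0,0,0],[0,0,0],[0,0,0],[0,0,0]]' --gripper '[-1,-1,-1,-1,-1,-1,-1,-1]'

```text
time: 9.4
tool_pos: [0.6304, 0.0072, 0.4298]
ee_rot: [-3.141, -0.007, -0.031]
wrist_force: [0.9, 0.8, 0.9]
width: 0.0003
finger_force: 0.0
```

play_rows --translation '[[0,0.8,0],[0,0.8,0],[0,0.8,0],[0,0.4,0],[0,0,0]]' --twist '[[0,0,0],[0,0,0],[0,0,0],[0,0,0],[0,0,0]]' --gripper '[-1,-1,-1,-1,-1]'

```text
time: 9.9
tool_pos: [0.6269, -0.1063, 0.4243]
ee_rot: [-3.141, 0.0, -0.034]
wrist_force: [0.1, 0.0, 0.3]
width: 0.0007
finger_force: 0.0
```

```bash
python3 - <<'E'
from h import *
a=robot.snapshot("top")[110:210,150:300];b=robot.snapshot("side")[150:260,160:310]
cv2.imwrite("pics/c4.png",np.vstack([cv2.resize(i,None,fx=2.8,fy=2.8,interpolation=cv2.INTER_CUBIC) for i in (a,b)])[:,:,::-1])
for c in("top","side"):
  for n in ("knob","stop_face"):print(c,n,robot.spot_point(n,c)[:1])
print([np.round(d["centre"],3).tolist() for d in robot.spot_point("jar1","side")])
o=robot.get_obs();print(o["time"],o["tool_pos"],o["wrist_force"])
E
```

```text
top knob [{'centre': [0.6742, -0.4281, -0.0002], 'score': 0.7}]
top stop_face [{'centre': [0.6025, 0.104, 0.0668], 'score': 0.61}]
side knob []
side stop_face [{'centre': [0.6062, 0.1034, 0.0696], 'score': 0.83}]
[[0.646, 0.287, 0.015], [0.652, 0.223, 0.019], [0.378, 0.043, -0.0], [0.638, 0.158, 0.019], [0.427, 0.239, 0.006], [0.676, -0.429, 0.002]]
10.25 [ 0.62729216 -0.10265778  0.42478798] [ 1.46253458 -0.29315717  0.1003669 ]
```

View pics/c4.png

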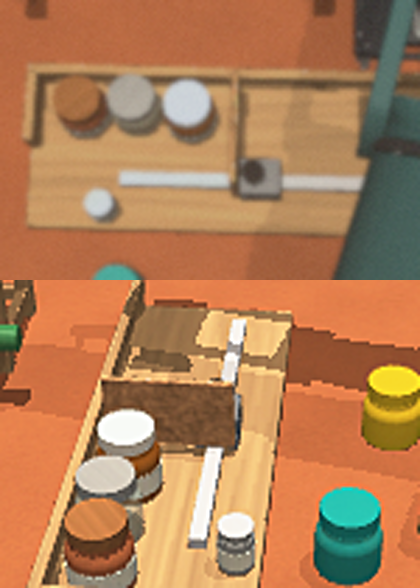

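The top crop shows the knob at (252,172), which is image col 240, right on the notch mark I saw before. The knob is hidden behind the board in the side view, the jars have not moved, and the robot is clear. Handing in.

```bash
python3 -c "
from bench import robot
print(robot.close_job())"
```

```text
the job is handed in; nothing more can be done
None
```

I pushed the stop along its rail until its pin dropped into the notch and left it there, about 18 mm short of jar1, with the jars unmoved and the arm clear; the job is handed in, and no verdict came back.

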